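# Load the red marker into the sprung pen magazine

## Task

Load the red-capped marker into the pen magazine of the marking machine: lay it flat in the mouth between the orange guides, on top of the white follower. Then draw the black knob all the way back so that the marker drops into the track in front of the follower, and let go, so that the spring closes the follower and holds the marker against the nose stop.

Things in the scene. Friction and masses are not known exactly. Their poses are not given: they have to be found in the camera images.
- marker_red: Marker pen with the RED cap and white barrel (a black-capped and a blue-capped one lie near it). 128 mm long along its own y axis, 12 mm wide, 12 to 14 mm high, about 15 g; it does not roll. Origin: middle of its length, at its underside. Pinch it across the 12 mm at the middle. Beware: a fixed paint tin 230 mm high stands behind the mouth, near side at x 0.54 m, y -0.13 to 0.05 m.
- magazine: Pen magazine, blue base. Origin: on table below the mouth's centre. Spring drives follower to own +x; pens lie along own y. Mouth: slot between orange guides, 24 mm wide in x (flared to 50 at its top, z 58 mm), 150 mm long in y between end cheeks (tops z 45); guides only at |y| 32 to 75 mm, middle open for fingers. Track floor z 8 mm; nose stop at x = +36 mm. A loaded pen centres near x = +30.
- follower (a joint): Travel of the white follower, m: 0 = home, front face at the nose stop; grows as it is drawn to the magazine's own -x, end stop 0.060. Its flat top (z 23 mm) is the mouth's floor; a pen laid there drops into the track once the follower is back 50 mm or more. Damped spring pulls it home, 2 N at 0 to 5 N at 0.060; no latch. With one pen loaded it rests at about 0.012.
- follower_knob (a point): Grip point of the follower's upright round black knob, which moves with it. Knob diameter 22 mm, from 30 to 64 mm above the table; this point is on its axis, 48 mm above the table. At travel 0 it lies at magazine x = -62 mm, y = 0. The white tongue under it has its top at 19 mm. At least 25 mm free all round.

How it is judged:
On the way:
1. the follower is drawn back at least 45 mm (value of joint follower above 0.045 m), for 0.1 s.
At the end, for the whole second after the job is handed in: The red marker lies on the track floor along the magazine's y axis (within 7 degrees), against the nose stop (origin at magazine x 18 to 42 mm, y within 16 mm, z 4 to 22 mm), the follower has closed on it (travel 8 to 18 mm: one pen only), and it is at rest and released (x of marker_red in the frame of magazine between 0.018 and 0.042 m and y of marker_red in the frame of magazine between -0.016 and 0.016 m and z of marker_red in the frame of magazine between 0.004 and 0.022 m and angle between the y axis of marker_red and the y axis of magazine, either way round below 0.12 rad and value of joint follower between 0.008 and 0.018 m and linear speed of marker_red below 0.02 m/s); the robot touches nothing.
It also fails if it takes over 51 s, if anything falls off the work surface, if the arm or the gripper's body presses on something with over 40 N, if the wrist force passes 120 N, or if a joint passes its speed limit or range.

## Robot

A 6-joint arm with a two-finger parallel gripper is mounted at the origin on a cart in front of the work surface, level with it; the furniture and walls round the work are solid. World frame = base frame: x ahead of the robot, y to its left, z up, the work surface at z = 0. Lengths are in m, angles in rad, forces in N, time in s.
With the tool pointing down it reaches from about 0.25 to 0.725 m from the base axis. Payload 4 kg.
Tool frame: the origin (TCP) lies midway between the tips of the shut fingers; the grasp point (between the pads) lies bot.tcp_to_grasp behind it (bot.tcp_to_grasp is the distance from the TCP to the grasp point, in m); z points along the fingers, y is the line along which they close (so a half turn about z gives the same grasp; the last joint's range is limited). The gripper opens to 85 mm and grips with 20 to 120 N. Pads are 22 mm wide; open, the fingers measure 114 mm over their backs; the gripper's body (76 mm by 85 mm) begins 54 mm behind the grasp point. The pads swing forward as they close: fully open they stand 13 mm farther back than shut.
Start: joints at [1.176, 0.241, 0.005, 1.335, 0, 1.571], TCP at [0.192, 0.462, 0.231] pointing down, gripper open.
Joint ranges: [-2.72, 2.72], [-1.05, 1.87], [-1.09, 1.28], [-1.99, 2.15], [-1.42, 1.44], [-3.14, 3.14]. Speed limits (rad/s): [2.79, 2.79, 3.14, 3.14, 3.14, 3.14].

## Interface

Orientations are given as a unit quaternion [x, y, z, w].
In Python, from workcell import readout, camera, bot gives the robot as it stands. The module is installed in compiled form; this text tells all that it offers.
- The arm moves only by the tool jog_arm, never from a script. Its argument "motion" is a list of rows, each an object of numbers: "x", "y", "z": the shift along the tool's x, y, z in mm; "spin": the turn about the tool's z in degrees; "fingers": the closure, from -1 (fully open) to 1 (shut). A call has 1 to 8 rows; each row is the pose to reach, as a shift and turn from the pose commanded when the call began, along the tool's axes at that moment; what a row does not reach only later rows make up. A row lasts 1/8 s, in which the tool goes at most 62.5 mm and 10.7 degrees, less where a joint would pass 70% of its speed; a pose out of reach is approached as far as the arm can. A call with a gripper value outside its range is refused whole. The fingers move at their own pace and stop on an object; the grip force is fixed at half the most. Time passes only in rows, so rows that repeat a pose let the fingers close. It gives the time, the measured TCP pose, the force, the opening and the grip force at its end, in the units of the state.
- readout.get_obs(): the state, without advancing time (a new reading comes with each control period).
- camera(name): name is "scene" or "top"; returns a dict with "pixels" (480x640x3 uint8, red, green, blue), "K" (3x3 intrinsics, pixels), "dist" ([k1, k2, p1, p2, k3] as OpenCV has them; the pictures are not rectified), "rvec" (rotation vector, rad) and "tvec" (3), from world to camera coordinates, as OpenCV has them. Camera axes: x right, y down, z forward; pixel columns grow to the right and rows downward; lengths in m; the calibration is good to about 2 mm. A picture is of the moment at which its call begins. There is no depth.
- bot.job_done(): hands the job in; it is judged then, once.
The state is a dict: "clock": time; "joint_pos": joint angles; "joint_vel": joint speeds; "tau": joint torques, N m; "eef_pos": TCP position; "tool_rot": TCP orientation; "ft_force": force on the tool from outside, world axes, zero at the start; "ft_torque": the same for the moment, N m; "grip_width": finger opening in m; "grasp_force": force on a finger pad.
Only numpy, scipy, OpenCV 4.12 (cv2) and the standard library are available. Lean on these libraries where they do the work, as an engineer would, in place of code of your own. Each camera call takes 0.05 s, during which the arm holds its last target. There are 200 camera calls.

## Working session

There is one attempt and no reset: what is moved stays moved. The work goes in short steps, Python scripts to look and compute and a tool call to move; the robot and the scene stay as the last step left them, time stands still between calls to the robot, and variables do not carry over. Pictures are saved under pics/ and viewed, at most 10 in all, crops included, and the job is handed in when it is done.

Besides the shell and the picture viewer there is one more tool, called by a JSON object that holds its "op" and its "data", one argument or row to a line. jog_arm: Moves the arm, as the interface text tells. Its arguments: {"type":"object","properties":{"motion":{"type":"array"}},"required":["motion"]}

```bash
mkdir -p pics
cat > h.py <<'E'
import numpy as np, cv2
from workcell import readout, camera, bot
def ray(c,u,v,z):
    R,_=cv2.Rodrigues(np.array(c["rvec"],float)); t=np.array(c["tvec"],float).reshape(3)
    K=np.array(c["K"],float); D=np.array(c["dist"],float)
    p=cv2.undistortPoints(np.array([[[u,v]]],float),K,D)[0,0]
    o=-R.T@t; d=R.T@np.array([p[0],p[1],1.]); return o+d*(z-o[2])/d[2]
def proj(c,P):
    return cv2.projectPoints(np.array(P,float).reshape(-1,3),np.array(c["rvec"],float),np.array(c["tvec"],float),np.array(c["K"],float),np.array(c["dist"],float))[0].reshape(-1,2)
def save(c,n): cv2.imwrite("pics/"+n,np.ascontiguousarray(c["pixels"][:,:,::-1]))
E
python3 - <<'E'
from h import *
import pickle
for n in("scene","top"):
    c=camera(n); save(c,n+"0.png"); pickle.dump(c,open(n+"0.pkl","wb"))
    R,_=cv2.Rodrigues(np.array(c["rvec"],float)); print(n,-R.T@np.array(c["tvec"]).reshape(3))
o=readout.get_obs(); print(o["clock"],o["eef_pos"],o["tool_rot"],o["grip_width"],bot.tcp_to_grasp)
E
```

```text
scene [-0.04583298 -0.38800197  0.70467061]
top [ 0.26244614 -0.09482096  1.09662064]
0.1 [0.19208811 0.46104144 0.23048578] [ 1.96111055e-01  9.80581243e-01 -9.18468050e-04 -1.88348628e-04] 0.08532877337063142 0.0187
```

View pics/top0.png

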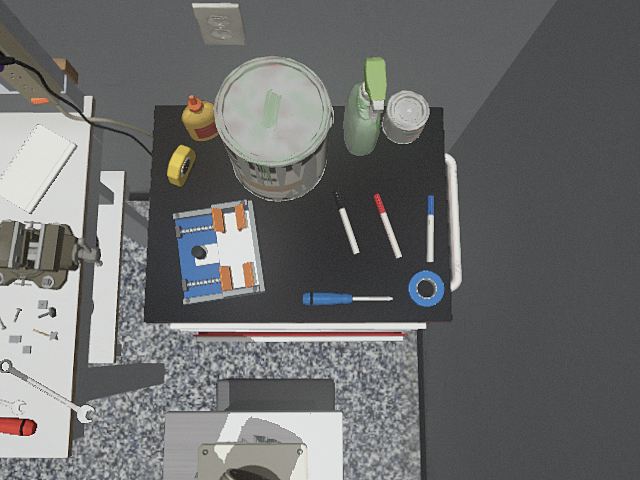

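View pics/scene0.png

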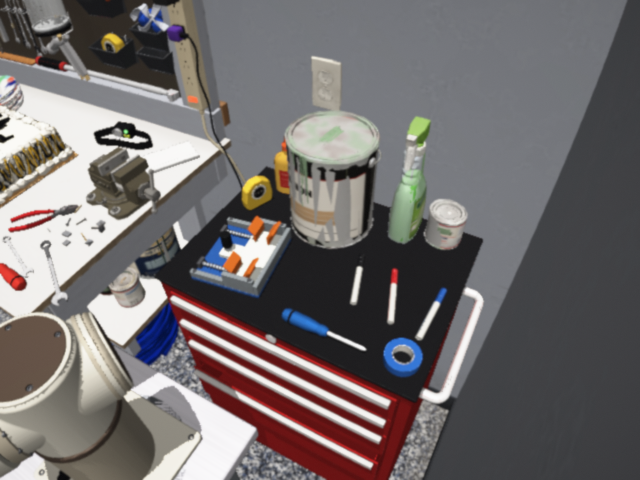

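The top view shows the magazine at about (218,250), with the knob at (199,253) and its +x pointing image right. The red marker runs from its cap end (377,196) to its tail (399,257). I'll zoom in to measure both.

Run:
```python
from h import *
import pickle
c=pickle.load(open("top0.pkl","rb"));im=c["pixels"]
a=im[195:310,165:275,::-1]; b=im[185:300,320:430,::-1]
cv2.imwrite("pics/z.png",cv2.resize(np.hstack([a]),None,fx=5,fy=5,interpolation=cv2.INTER_CUBIC))
# orange + pen
h=cv2.cvtColor(im,cv2.COLOR_RGB2HSV)
m=((h[...,0]<15)&(h[...,1]>140)&(h[...,2]>120)).astype(np.uint8); m[:,:]*=1
n,l,s,ce=cv2.connectedComponentsWithStats(m)
for i in range(1,n):
    if s[i,4]>25 and 165<ce[i][0]<420 and 180<ce[i][1]<310: print(s[i],ce[i],ray(c,*ce[i],0.05))
# red pen mask
M=np.zeros(im.shape[:2],np.uint8); sub=(im[185:265,366:408].max(2)>110); M[185:265,366:408]=sub
ys,xs=np.nonzero(M); P=np.array([ray(c,x,y,0.01)[:2] for x,y in zip(xs,ys)])
(ctr,sz,an)=cv2.minAreaRect((P*1000).astype(np.float32)); print(ctr,sz,an); print(cv2.boxPoints((ctr,sz,an)))
print(ray(c,272,110,.23),ray(c,199,250,.064))
```

```text
[375 196  10  17  58] [379.62068966 204.77586207] [ 0.52088634 -0.23000204  0.05      ]
[235 204  11  25 178] [239.84831461 216.03932584] [0.49936712 0.02440983 0.05      ]
[212 208  12  24 210] [217.38571429 219.41904762] [0.49305658 0.0648326  0.05      ]
[243 262  11  25 185] [247.8972973  274.30810811] [0.39315625 0.00793095 0.05      ]
[219 267  13  23 209] [225.22488038 278.25837321] [0.38610992 0.04801674 0.05      ]
(491.3175048828125, -248.56858825683594) (128.6358184814453, 11.958231925964355) 18.706296920776367
[[ 428.47958 -263.53317]
 [ 432.3148  -274.8597 ]
 [ 554.1554  -233.604  ]
 [ 550.3202  -222.27747]]
[ 0.62777923 -0.04230172  0.23      ] [0.43464767 0.09359292 0.064     ]
```

View pics/z.png

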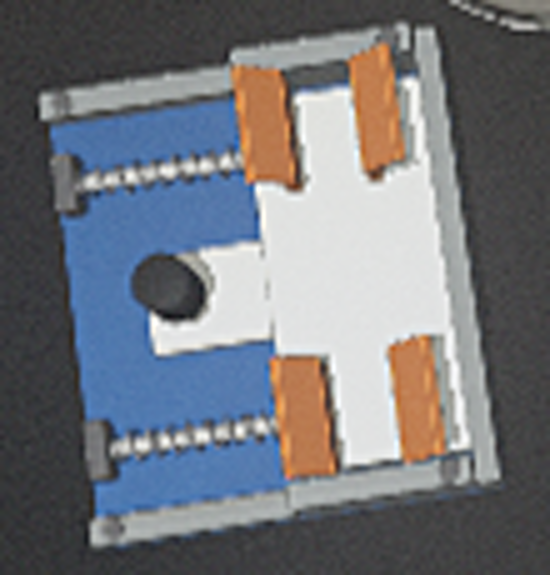

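Guide centres put the mouth at about (0.443, 0.036), with magazine y at 8.9° from world x. The marker is at (0.491, -0.249), at 18.7°. I'm moving over now.

{"op": "jog_arm", "data": {
  "motion": [
    {"x":-340,"y":-379,"z":30,"spin":-41},
    {"x":-340,"y":-379,"z":30,"spin":-41},
    {"x":-340,"y":-379,"z":30,"spin":-41},
    {"x":-340,"y":-379,"z":30,"spin":-41},
    {"x":-340,"y":-379,"z":30,"spin":-41},
    {"x":-340,"y":-379,"z":30,"spin":-41},
    {"x":-340,"y":-379,"z":30,"spin":-41},
    {"x":-340,"y":-379,"z":30,"spin":-41}
  ]
}}

```text
validation failed for argument at $.mo...
```

```bash
cat >> h.py <<'E'
from scipy.spatial.transform import Rotation as Ro
def need(x,y,z,yaw):
    o=readout.get_obs(); R=Ro.from_quat(o["tool_rot"]).as_matrix()
    d=R.T@(np.array([x,y,z])-o["eef_pos"])*1000; cy=np.degrees(np.arctan2(R[1,1],R[0,1]))
    s=-((yaw-cy+90)%180-90); print("t",o["clock"],"pos",np.round(o["eef_pos"],4),"yaw",round(cy,1),"j",np.round(o["joint_pos"],2),"w",round(o["grip_width"],4),"F",np.round(o["ft_force"],1)); print("need xyz",np.round(d,1),"spin",round(s,1))
E
python3 -c "
from h import *
need(.41,-.25,.15,108.7);need(.4913,-.2486,.09,108.7)"
```

```text
t 0.1 pos [0.1921 0.461  0.2305] yaw 67.4 j [1.18 0.24 0.   1.34 0.   1.57] w 0.0853 F [ 0.1 -1.2 -0.2]
need xyz [-474.6 -572.4   81.6] spin -41.3
t 0.1 pos [0.1921 0.461  0.2305] yaw 67.4 j [1.18 0.24 0.   1.34 0.   1.57] w 0.0853 F [ 0.1 -1.2 -0.2]
need xyz [-549.1 -539.7  141.5] spin -41.3
```

{"op": "jog_arm", "data": {
  "motion": [
    {"x":-340,"y":-379,"z":30,"spin":-41,"fingers":-1},
    {"x":-340,"y":-379,"z":30,"spin":-41,"fingers":-1},
    {"x":-340,"y":-379,"z":30,"spin":-41,"fingers":-1},
    {"x":-340,"y":-379,"z":30,"spin":-41,"fingers":-1},
    {"x":-340,"y":-379,"z":30,"spin":-41,"fingers":-1},
    {"x":-340,"y":-379,"z":30,"spin":-41,"fingers":-1},
    {"x":-340,"y":-379,"z":30,"spin":-41,"fingers":-1},
    {"x":-340,"y":-379,"z":30,"spin":-41,"fingers":-1}
  ]
}}

```text
clock: 1.1
eef_pos: [0.3493, 0.0119, 0.2033]
tool_rot: [-0.16, 0.987, 0.0, 0.0]
ft_force: [1.1, 0.9, 0.1]
grip_width: 0.0854
grasp_force: 0.0
```

```bash
python3 -c "
from h import *
need(.42,-.25,.15,108.7);need(.4913,-.2486,.09,108.7)"
```

```text
t 1.1 pos [0.3493 0.0119 0.2033] yaw 108.4 j [ 0.03 -0.04 -0.39  1.22  0.   -0.29] w 0.0854 F [1.1 0.9 0.1]
need xyz [  15.5 -270.8   53.3] spin -0.3
t 1.1 pos [0.3493 0.0119 0.2033] yaw 108.4 j [ 0.03 -0.04 -0.39  1.22  0.   -0.29] w 0.0854 F [1.1 0.9 0.1]
need xyz [ -52.5 -292.   113.4] spin -0.3
```

{"op": "jog_arm", "data": {
  "motion": [
    {"x":12,"y":-250,"z":45,"spin":0,"fingers":-1},
    {"x":12,"y":-250,"z":45,"spin":0,"fingers":-1},
    {"x":12,"y":-250,"z":45,"spin":0,"fingers":-1},
    {"x":12,"y":-250,"z":45,"spin":0,"fingers":-1},
    {"x":-50,"y":-268,"z":100,"spin":0,"fingers":-1},
    {"x":-50,"y":-268,"z":113,"spin":0,"fingers":-1},
    {"x":-50,"y":-268,"z":113,"spin":0,"fingers":-1},
    {"x":-50,"y":-268,"z":113,"spin":0,"fingers":-1}
  ]
}}

```text
clock: 2.1
eef_pos: [0.4805, -0.2245, 0.0907]
tool_rot: [-0.16, 0.987, 0.0, -0.0]
ft_force: [-1.2, 1.2, 1.1]
grip_width: 0.0852
grasp_force: 0.0
```

```bash
python3 -c "
from h import *
c=camera('scene');P=[[.4913,-.2486,.01],[.552,-.228,.01],[.43,-.269,.01],[.4429,.0363,.05]]
p=proj(c,P);print(p)
im=c['pixels'][:,:,::-1].copy()
for q in p: cv2.circle(im,tuple(int(round(v)) for v in q),1,(0,255,0),-1)
cv2.imwrite('pics/s1.png',cv2.resize(im[200:360,180:460],None,fx=2.8,fy=2.8,interpolation=cv2.INTER_CUBIC))
need(.4913,-.2486,.003,108.7)"
```

```text
[[393.77521118 293.42459908]
 [395.73253643 268.6334612 ]
 [391.33441583 320.91744457]
 [254.42614748 245.06990333]]
t 2.15 pos [ 0.4809 -0.2247  0.0914] yaw 108.4 j [-0.44  0.4  -0.15  1.02 -0.   -0.76] w 0.0852 F [0.1 0.2 0.1]
need xyz [ -2.3 -25.8  88.4] spin -0.3
```

View pics/s1.png

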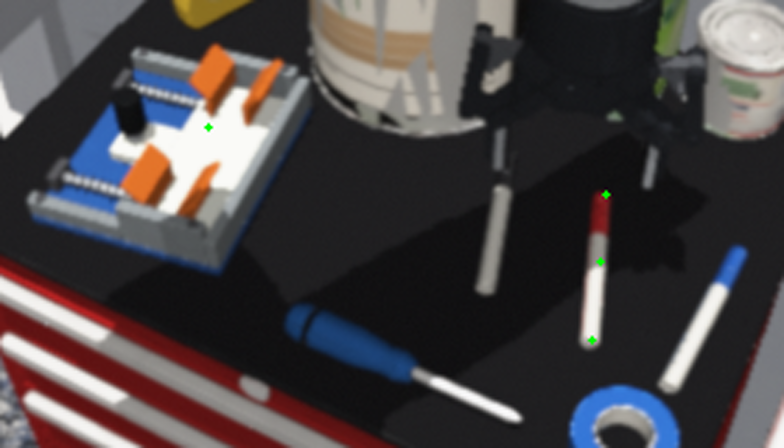

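The scene camera agrees with the top view: the marks sit on the red marker at roughly (394,293). Descending.

{"op": "jog_arm", "data": {
  "motion": [
    {"x":-2,"y":-26,"z":0,"spin":0,"fingers":-1},
    {"x":-2,"y":-26,"z":30,"spin":0,"fingers":-1},
    {"x":-2,"y":-26,"z":60,"spin":0,"fingers":-0.3},
    {"x":-2,"y":-26,"z":78,"spin":0,"fingers":-0.3},
    {"x":-2,"y":-26,"z":78,"spin":0,"fingers":-0.3},
    {"x":-2,"y":-26,"z":78,"spin":0,"fingers":-0.3}
  ]
}}

```text
clock: 2.9
eef_pos: [0.4921, -0.2493, 0.0143]
tool_rot: [-0.16, 0.987, -0.001, 0.001]
ft_force: [-0.4, -0.1, -0.3]
grip_width: 0.0557
grasp_force: 0.0
```

```bash
python3 -c "
from h import *
need(.4913,-.2486,.003,108.7)"
```

```text
t 2.9 pos [ 0.4921 -0.2493  0.0143] yaw 108.4 j [-0.47  0.53 -0.18  0.86 -0.   -0.79] w 0.0557 F [-0.4 -0.1 -0.3]
need xyz [ 0.5  0.9 11.3] spin -0.3
```

{"op": "jog_arm", "data": {
  "motion": [
    {"x":0,"y":1,"z":11,"spin":0,"fingers":-0.3},
    {"x":0,"y":1,"z":11,"spin":0,"fingers":1},
    {"x":0,"y":1,"z":11,"spin":0,"fingers":1},
    {"x":0,"y":1,"z":11,"spin":0,"fingers":1},
    {"x":0,"y":1,"z":11,"spin":0,"fingers":1},
    {"x":0,"y":1,"z":11,"spin":0,"fingers":1}
  ]
}}

```text
clock: 3.65
eef_pos: [0.4912, -0.248, 0.0017]
tool_rot: [-0.16, 0.987, -0.0, 0.0]
ft_force: [0.9, 1.0, 2.6]
grip_width: 0.01
grasp_force: 60.9
```

```bash
python3 -c "
from h import *
need(.42,-.25,.12,98.9)"
```

```text
t 3.65 pos [ 0.4912 -0.248   0.0017] yaw 108.4 j [-0.47  0.54 -0.19  0.83  0.   -0.79] w 0.01 F [0.9 1.  2.6]
need xyz [  68.1   20.5 -118.3] spin 9.5
```

Gripped. I'll lift and draw back from the tin, then cross.

{"op": "jog_arm", "data": {
  "motion": [
    {"x":0,"y":0,"z":-40,"spin":0,"fingers":1},
    {"x":20,"y":6,"z":-90,"spin":0,"fingers":1},
    {"x":68,"y":20,"z":-118,"spin":4.5,"fingers":1},
    {"x":68,"y":20,"z":-118,"spin":9.5,"fingers":1},
    {"x":68,"y":20,"z":-118,"spin":9.5,"fingers":1}
  ]
}}

```text
clock: 4.28
eef_pos: [0.4198, -0.2505, 0.1199]
tool_rot: [-0.078, 0.997, -0.0, 0.0]
ft_force: [-0.1, -0.2, 0.1]
grip_width: 0.0104
grasp_force: 60.5
```

```bash
python3 -c "
from h import *
need(.4429,.0363,.12,98.9)"
```

```text
t 4.275 pos [ 0.4198 -0.2505  0.1199] yaw 98.9 j [-0.54  0.3  -0.22  1.05  0.   -0.69] w 0.0104 F [-0.1 -0.2  0.1]
need xyz [-67.2 279.8  -0.3] spin 0.0
```

{"op": "jog_arm", "data": {
  "motion": [
    {"x":-40,"y":280,"z":0,"spin":0,"fingers":1},
    {"x":-40,"y":280,"z":0,"spin":0,"fingers":1},
    {"x":-40,"y":280,"z":0,"spin":0,"fingers":1},
    {"x":-40,"y":280,"z":0,"spin":0,"fingers":1},
    {"x":-67,"y":280,"z":0,"spin":0,"fingers":1},
    {"x":-67,"y":280,"z":30,"spin":0,"fingers":1},
    {"x":-67,"y":280,"z":45,"spin":0,"fingers":1},
    {"x":-67,"y":280,"z":45,"spin":0,"fingers":1}
  ]
}}

```text
clock: 5.28
eef_pos: [0.4416, 0.037, 0.0726]
tool_rot: [-0.079, 0.997, -0.0, -0.002]
ft_force: [0.1, -0.3, -0.5]
grip_width: 0.01
grasp_force: 60.5
```

```bash
python3 -c "
from h import *
need(.4429,.0363,.027,98.9)
a=camera('scene')['pixels'][200:310,180:320,::-1];b=camera('top')['pixels'][195:305,165:275,::-1]
f=lambda i,w:cv2.resize(i,(w,440),interpolation=cv2.INTER_CUBIC)
c=camera('scene')
# expected pen ends if held at tcp, bottom 2mm below tcp -> mid ~5 above
o=readout.get_obs()['eef_pos'];u=np.array([.988,.155,0]);print(proj(c,[o+.064*u+[0,0,.005],o-.064*u+[0,0,.005]]))
cv2.imwrite('pics/s2.png',cv2.resize(c['pixels'][185:325,180:340,::-1],None,fx=4,fy=4,interpolation=cv2.INTER_CUBIC))"
```

```text
t 5.275 pos [0.4416 0.037  0.0726] yaw 99.0 j [ 0.08  0.28 -0.4   0.9  -0.   -0.07] w 0.01 F [ 0.1 -0.3 -0.5]
need xyz [-1.4 -0.9 45.6] spin 0.1
[[266.18582575 213.50704073]
 [237.96484223 257.04991764]]
```

View pics/s2.png

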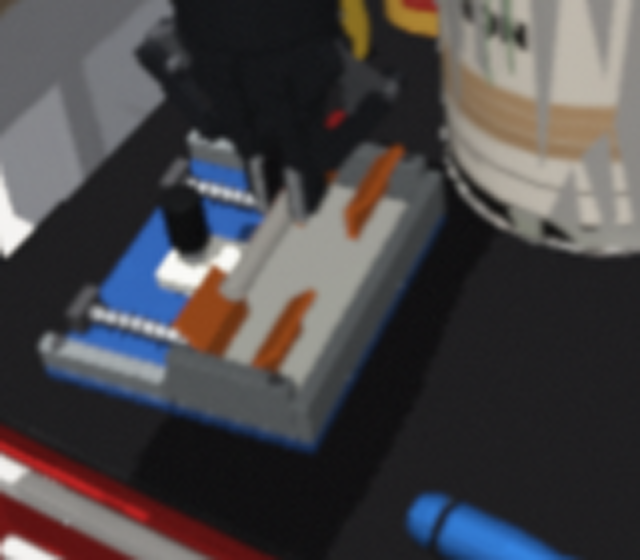

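The pen tail at about (239,257) matches the prediction, and the pen is above the mouth and level. I'll lower it and release with a small opening.

{"op": "jog_arm", "data": {
  "motion": [
    {"x":-1,"y":-1,"z":15,"spin":0,"fingers":1},
    {"x":-1,"y":-1,"z":30,"spin":0,"fingers":1},
    {"x":-1,"y":-1,"z":40,"spin":0,"fingers":1},
    {"x":-1,"y":-1,"z":46,"spin":0,"fingers":1},
    {"x":-1,"y":-1,"z":46,"spin":0,"fingers":1},
    {"x":-1,"y":-1,"z":46,"spin":0,"fingers":1}
  ]
}}

```text
clock: 6.18
eef_pos: [0.4445, 0.0359, 0.0288]
tool_rot: [-0.077, 0.997, 0.0, 0.0]
ft_force: [1.0, 0.0, 0.5]
grip_width: 0.0104
grasp_force: 60.5
```

{"op": "jog_arm", "data": {
  "motion": [
    {"x":0,"y":0,"z":0,"spin":0,"fingers":0.45},
    {"x":0,"y":0,"z":0,"spin":0,"fingers":0.45},
    {"x":0,"y":0,"z":0,"spin":0,"fingers":0.45},
    {"x":0,"y":0,"z":-30,"spin":0,"fingers":0.45},
    {"x":0,"y":0,"z":-65,"spin":0,"fingers":0.45},
    {"x":0,"y":40,"z":-75,"spin":0,"fingers":0.1},
    {"x":0,"y":62,"z":-75,"spin":0,"fingers":0.1},
    {"x":0,"y":62,"z":-75,"spin":0,"fingers":0.1}
  ]
}}

```text
clock: 7.18
eef_pos: [0.4344, 0.0981, 0.1036]
tool_rot: [-0.079, 0.997, 0.0, 0.0]
ft_force: [1.4, 0.1, -0.2]
grip_width: 0.0386
grasp_force: 0.0
```

```bash
python3 -c "
from h import *
need(.433,.0967,.031,98.9)
c=camera('scene')
cv2.imwrite('pics/s3.png',cv2.resize(c['pixels'][185:325,180:340,::-1],None,fx=4,fy=4,interpolation=cv2.INTER_CUBIC))"
```

```text
t 7.175 pos [0.4344 0.0981 0.1036] yaw 99.0 j [ 0.22  0.24 -0.35  0.98 -0.    0.06] w 0.0386 F [ 1.4  0.1 -0.2]
need xyz [ 1.7 -1.2 72.6] spin 0.1
```

View pics/s3.png

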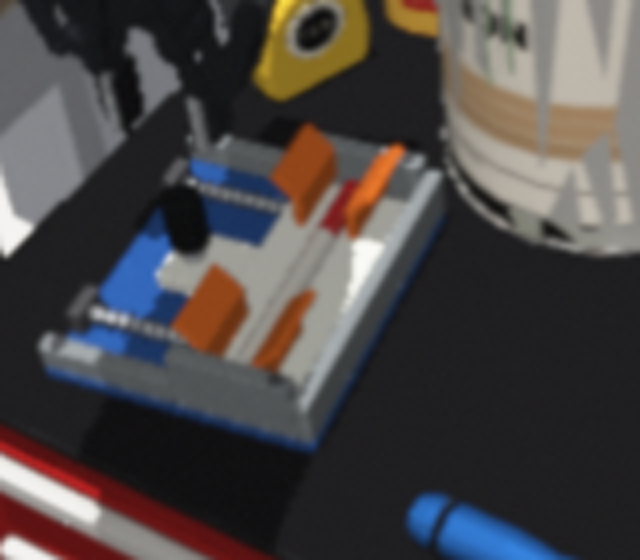

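The marker lies flat in the mouth between the guides, with its cap at crop (340,205) and its tail at (245,355). Next I'll grip the knob.

{"op": "jog_arm", "data": {
  "motion": [
    {"x":2,"y":-1,"z":20,"spin":0,"fingers":0.05},
    {"x":2,"y":-1,"z":45,"spin":0,"fingers":0.05},
    {"x":2,"y":-1,"z":65,"spin":0,"fingers":0.05},
    {"x":2,"y":-1,"z":71,"spin":0,"fingers":0.05},
    {"x":2,"y":-1,"z":71,"spin":0,"fingers":0.05},
    {"x":2,"y":-1,"z":71,"spin":0,"fingers":1},
    {"x":2,"y":-1,"z":71,"spin":0,"fingers":1},
    {"x":2,"y":-1,"z":71,"spin":0,"fingers":1}
  ]
}}

```text
clock: 8.22
eef_pos: [0.4329, 0.0989, 0.0336]
tool_rot: [-0.078, 0.997, 0.004, 0.001]
ft_force: [-3.9, 8.7, 1.7]
grip_width: 0.0201
grasp_force: 58.5
```

```bash
python3 -c "
from h import *
need(.433,.0967,.031,98.9)"
```

```text
t 8.225 pos [0.4329 0.0989 0.0336] yaw 99.0 j [ 0.22  0.33 -0.45  0.79  0.01  0.06] w 0.0201 F [-3.9  8.7  1.7]
need xyz [ 0.3 -2.2  2.6] spin 0.1
```

{"op": "jog_arm", "data": {
  "motion": [
    {"x":0,"y":12,"z":0,"spin":0,"fingers":1},
    {"x":0,"y":24,"z":0,"spin":0,"fingers":1},
    {"x":0,"y":36,"z":0,"spin":0,"fingers":1},
    {"x":0,"y":48,"z":0,"spin":0,"fingers":1},
    {"x":0,"y":59,"z":0,"spin":0,"fingers":1},
    {"x":0,"y":59,"z":0,"spin":0,"fingers":1},
    {"x":0,"y":59,"z":0,"spin":0,"fingers":1},
    {"x":0,"y":59,"z":0,"spin":0,"fingers":1}
  ]
}}

```text
clock: 9.22
eef_pos: [0.4243, 0.1539, 0.0334]
tool_rot: [-0.077, 0.997, -0.001, 0.001]
ft_force: [-0.1, -5.1, 6.9]
grip_width: 0.0202
grasp_force: 59.5
```

```bash
python3 -c "
from h import *
need(.433,.0985,.031,98.9)
c=camera('scene')
cv2.imwrite('pics/s4.png',cv2.resize(c['pixels'][185:325,180:340,::-1],None,fx=4,fy=4,interpolation=cv2.INTER_CUBIC))"
```

```text
t 9.225 pos [0.4243 0.1539 0.0334] yaw 98.9 j [ 0.35  0.34 -0.43  0.8  -0.    0.19] w 0.0202 F [-0.1 -5.1  6.9]
need xyz [ -0.1 -56.    2.5] spin -0.0
```

View pics/s4.png

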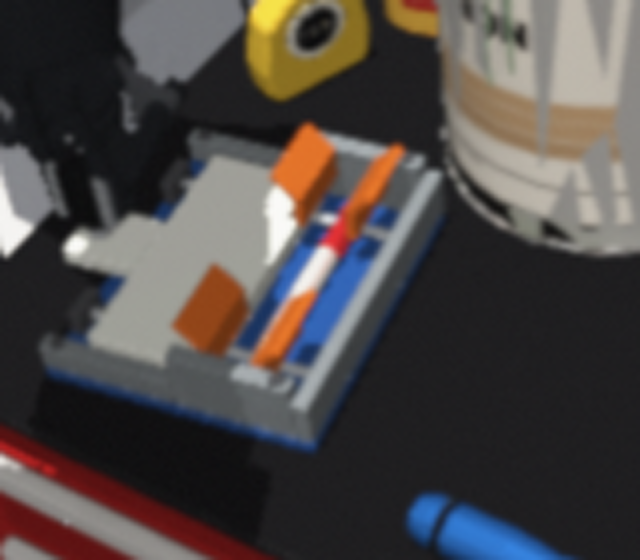

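The follower is back about 56 mm and the marker has dropped into the track (cap at 340,235). I'll ease the knob most of the way home, then let go.

{"op": "jog_arm", "data": {
  "motion": [
    {"x":0,"y":-7,"z":0,"spin":0,"fingers":1},
    {"x":0,"y":-14,"z":0,"spin":0,"fingers":1},
    {"x":0,"y":-21,"z":0,"spin":0,"fingers":1},
    {"x":0,"y":-28,"z":0,"spin":0,"fingers":1},
    {"x":0,"y":-34,"z":0,"spin":0,"fingers":1},
    {"x":0,"y":-39,"z":0,"spin":0,"fingers":1},
    {"x":0,"y":-39,"z":0,"spin":0,"fingers":1}
  ]
}}

```text
clock: 10.15
eef_pos: [0.4303, 0.1154, 0.0334]
tool_rot: [-0.077, 0.997, -0.0, 0.001]
ft_force: [-1.4, -3.0, 6.9]
grip_width: 0.0204
grasp_force: 59.5
```

{"op": "jog_arm", "data": {
  "motion": [
    {"x":0,"y":0,"z":0,"spin":0,"fingers":-0.1},
    {"x":0,"y":0,"z":0,"spin":0,"fingers":-0.1},
    {"x":0,"y":-4,"z":0,"spin":0,"fingers":-0.1},
    {"x":0,"y":-4,"z":0,"spin":0,"fingers":-0.1},
    {"x":0,"y":-4,"z":-30,"spin":0,"fingers":-0.1},
    {"x":0,"y":-4,"z":-70,"spin":0,"fingers":-0.1},
    {"x":0,"y":60,"z":-120,"spin":0,"fingers":-0.1},
    {"x":0,"y":110,"z":-150,"spin":0,"fingers":-0.1}
  ]
}}

```text
clock: 11.15
eef_pos: [0.4148, 0.2129, 0.1762]
tool_rot: [-0.076, 0.997, 0.0, 0.001]
ft_force: [1.9, 0.7, -0.2]
grip_width: 0.0469
grasp_force: 0.0
```

```bash
python3 -c "
from h import *
need(.433,.0985,.031,98.9)
c=camera('scene')
a=c['pixels'][205:305,180:310,::-1];b=camera('top')['pixels'][195:305,165:275,::-1]
f=lambda i:cv2.resize(i,(395,400),interpolation=cv2.INTER_CUBIC)
cv2.imwrite('pics/s5.png',np.hstack([f(a),f(b)]))
# knob at travel t, top z .064 in top camera
c=camera('top')
for t in(0,.012,.02):print(t,proj(c,[[.443-.155*(.062+t),.0363+.988*(.062+t),.064]])-[165,195])"
```

```text
t 11.15 pos [0.4148 0.2129 0.1762] yaw 98.7 j [ 0.47  0.21 -0.19  1.18  0.    0.32] w 0.0469 F [ 1.9  0.7 -0.2]
need xyz [  -0.4 -115.9  145.2] spin -0.2
0 [[31.7284517  55.70162575]]
0.012 [[24.96513548 56.73877705]]
0.02 [[20.45371341 57.43064978]]
```

View pics/s5.png

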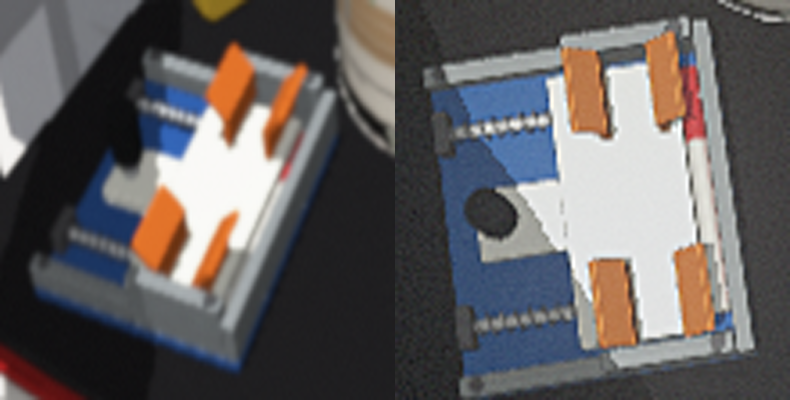

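The marker lies against the nose stop with the follower closed on it: the knob is at crop pixel (26.5,58.8), which puts travel at about 0.011. It's centred and released, so I'll let the arm settle and hand in.

{"op": "jog_arm", "data": {
  "motion": [
    {"x":0,"y":0,"z":0,"spin":0,"fingers":-0.1},
    {"x":0,"y":0,"z":0,"spin":0,"fingers":-0.1},
    {"x":0,"y":0,"z":0,"spin":0,"fingers":-0.1},
    {"x":0,"y":0,"z":0,"spin":0,"fingers":-0.1}
  ]
}}

```text
clock: 11.8
eef_pos: [0.4145, 0.2115, 0.1742]
tool_rot: [-0.077, 0.997, -0.0, -0.0]
ft_force: [-0.7, 0.5, 0.8]
grip_width: 0.0468
grasp_force: 0.0
```

```bash
python3 -c "
from h import *
print(bot.job_done())"
```

```text
the job is handed in; nothing more can be done
None
```

The red marker is loaded in the track against the nose stop with the follower closed on it at about 11 mm travel (camera estimate), and I handed the job in at about 12 s on the robot's clock; the hand-in returned no verdict.

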